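Load a sample sled under the drag leaf of a gauge fixture

ROBOT

A 6-joint arm with a two-finger parallel gripper is mounted at the origin on the work surface. World frame = base frame: x ahead of the robot, y to its left, z up, the work surface at z = 0. Lengths are in m, angles in rad, forces in N, time in s.
With the tool pointing down it reaches from about 0.425 to 0.95 m from the base axis. Payload 3.5 kg.
Tool frame: the origin (TCP) lies on the centre line of the jaws, within the pads' length; the fingertips stand 14 mm ahead of it and the grasp point (between the pads) lies 5 mm behind it (ctrl.tip_reach is the distance from the TCP to the fingertips, in m); z points along the fingers, y is the line along which they close (so a half turn about z gives the same grasp; the last joint's range is limited). The gripper opens to 85 mm and grips with 20 to 120 N. Pads are 22 mm wide; open, the fingers measure 114 mm over their backs; the gripper's body (76 mm by 85 mm) begins 54 mm behind the grasp point. The pads swing forward as they close: fully open they stand 13 mm farther back than shut.
Start: joints at [1.085, 0.286, 1.577, -0, 1.279, -0.15], TCP at [0.222, 0.637, 0.245] pointing down, gripper open.
Joint ranges: [-2.77, 2.77], [-0.9, 2.22], [0.21, 2.48], [-1.53, 4.67], [0.24, 2.81], [-2.84, 2.84]. Speed limits (rad/s): [2.79, 2.79, 3.14, 3.14, 3.14, 3.14].

INTERFACE

Orientations are given as a unit quaternion [x, y, z, w].
In Python, from plant import get_state, imaging, workorder, ctrl gives the robot as it stands. The module is installed in compiled form; this text tells all that it offers.
- The arm moves only by the shell command python3 -m jog 'ROWS' [FORCE]. ROWS is JSON, a list of rows, each a list of 7 numbers: the closure, from 0 (fully open) to 1 (shut), then the shift along the tool's x, y, z in mm, then the turn, a rotation vector about the tool's x, y, z in rad. In form: [[gripper, tx, ty, tz, ax, ay, az], ...]. A call has 1 to 12 rows; each row is the pose to reach, as a shift and turn from the pose commanded when the call began, along the tool's axes at that moment; what a row does not reach only later rows make up. A row lasts 1/10 s, in which the tool goes at most 50 mm and 8.59 degrees, less where a joint would pass 70% of its speed; a pose out of reach is approached as far as the arm can. A call with a gripper value outside its range is refused whole. The fingers move at their own pace and stop on an object; FORCE is the grip in N (left out, the last holds). Time passes only in rows, so rows that repeat a pose let the fingers close. It gives the time, the measured TCP pose, the force, the opening and the grip force at its end, in the units of the state.
- get_state(): the state, without advancing time (a new reading comes with each control period).
- imaging.read_camera(name): name is "scene" or "top"; returns a dict with "image" (420x560x3 uint8, blue, green, red), "fx", "fy", "cx", "cy" (pixels), "R" (3x3) and "t" (3): a world point X has camera coordinates R X + t. Camera axes: x right, y down, z forward; pixel columns grow to the right and rows downward; lengths in m; the calibration is good to about 2 mm. A picture is of the moment at which its call begins. There is no depth.
- workorder.sign_off(): hands the job in; it is judged then, once.
The state is a dict: "time": time; "qpos": joint angles; "dq": joint speeds; "joint_efforts": joint torques, N m; "eef_pos": TCP position; "tcp_rot": TCP orientation; "contact_force": force on the tool from outside, world axes, zero at the start; "wrist_torque": the same for the moment, N m; "opening": opening from 0.0 (shut) to 1.0 (fully open); "finger_force": force on a finger pad.
Only numpy, scipy, OpenCV 4.12 (cv2) and the standard library are available. Lean on these libraries where they do the work, as an engineer would, in place of code of your own. Each camera call takes 0.05 s, during which the arm holds its last target. There are 200 camera calls.

TASK

With closed fingertips, press the orange sled's finger deck down hard against its sprung bed and, keeping it pressed, slide it so its nose passes under the blue bar and the brass drag leaf, all the way until it is fully home against the end stop. Then press the green button fully down and let it go. Only press and push: do not lift, tip or carry the sled, and leave everything else on the table where it is.

Things in the scene. Friction and masses are not known exactly. Their poses are not given: they have to be found in the camera images.
- fixture: Gauge fixture fixed to the table (all sizes in mm): dark base plate (x -110 to 150, 100 wide, 12 thick) with a channel along its x axis between two aluminium rails (tops 37 above the table, inner faces 53 apart). Origin on the table surface, on the channel's centre line; +x is the sliding direction, from the open end to the end stop; +z up.
- bar (a point): Middle of the underside of the blue hold-down bar that crosses the channel, 48 mm above the table. The bar covers fixture x 58 to 70, its top is 62 above the table, its posts reach y +-46. The brass leaf hangs beyond it.
- end_stop (a point): Middle of the top edge of the steel end stop's face, fixture x 105, 52 mm above the table. Behind it stands a black indicator, up to fixture x 146, 72 high.
- sled: Orange sample sled, loose, in the channel on the sprung bed, 0.11 to 0.23 kg, 110 mm long (x), 50 wide, flat underside. Origin: centre of the underside, at rest 30 above the table; +x to its nose, along the fixture's +x. Front 62 (x -7 to 55): square-edged nose block, 22 high, so 4 too high for the bar unless pressed. It starts with the nose 5 to 35 short of the bar.
- sled_nose (a point): top front edge of the orange sled's nose, middle of its width (sled x 55, z 22 mm). When home against the end stop it is at fixture x = 105 mm; the step is then at fixture x = 43.
- sled_deck (a point): middle of the orange sled's finger deck, on its top face (mm: sled x -31, z 14, at rest 44 above the table). The deck is flat, ribbed, 48 long (sled x -55 to -7), 50 wide, open to the rear and sides; in front of it the rear face of the nose block is an 8 high upright step that a finger can push on.
- bed (a joint): sprung aluminium bed under the sled: how far it is pressed down, 0 (up) to 0.008 m (bottomed). About 6 N of spring preload, then 1.2 N per mm: some 11 N at 4 mm, where the nose just clears the bar, 13 N at 6 mm. The bed stays level wherever it is pressed.
- leaf (a joint): brass drag leaf, 28 x 32 mm, hinged on the far side of the bar and dipping towards the end stop; angle by which it is lifted, 0 = free. It lies on the nose, lifted about 0.35 rad, when the sled is home, and pushes down on it with about 4 N.
- button (a joint): travel of the green button, 0 = up, 0.006 m = fully down (about 4 N), springs back
- button_top (a point): centre of the top of the green push button (32 mm diameter, presses straight down), in a black housing on the table on one side of the fixture or the other
- spare_sled: spare grey sled of the same shape, lying on the table; bystander; origin at the centre of its underside
- ring_gauge: steel ring gauge standing on end, 66 mm outside diameter, 55 mm high; bystander; origin at the centre of its underside
- tape_roll: yellow roll of tape lying flat, 60 mm diameter, 18 mm high; bystander; origin at the centre of its underside
- caliper: steel and black digital caliper lying flat, about 190 mm long; bystander; origin at the centre of its underside
- screwdriver: screwdriver lying on the table; bystander
- carton: white carton, 90 x 70 x 50 mm high; bystander; origin at the centre of its underside
- cleaner: white bottle with a blue cap, 52 mm diameter, 130 mm high; bystander; origin at the centre of its underside
Mind the look-alikes: they are no part of the job. Of the things like the part that bears button, leave any that is pink; of the rest the larger one is meant. Of the things shaped like the sled, the orange one is meant.

How it is judged:
By the outcome, as a careful person would: the job done as asked, in the order asked, and still so for the second after the job is handed in, with the robot touching nothing.
It also fails if it takes over 42 s, if anything falls off the work surface, if the arm or the gripper's body presses on something with over 40 N, if the wrist force passes 120 N, or if a joint passes its speed limit or range.

## Working session

There is one attempt and no reset: what is moved stays moved. The work goes in short steps, Python scripts to look and compute and a shell command to move; the robot and the scene stay as the last step left them, time stands still between calls to the robot, and variables do not carry over. Pictures are saved under pics/ and viewed, at most 10 in all, crops included, and the job is handed in when it is done.

```bash
mkdir -p pics
python3 - <<'E'
from plant import get_state, imaging, ctrl
import cv2, numpy as np, pickle
for n in("scene","top"):
    c=imaging.read_camera(n); cv2.imwrite(f"pics/{n}0.png",c["image"]); pickle.dump(c,open(n+".pkl","wb"))
    print(n,c["fx"],c["cx"],c["cy"],np.round(c["R"],3).tolist(),np.round(c["t"],3), (-c["R"].T@c["t"]).round(3))
s=get_state();print(s["time"],s["eef_pos"],s["tcp_rot"],s["contact_force"],ctrl.tip_reach)
E
```

```text
scene 431.74027421330464 277.16188751986215 217.02427045691408 [[-0.844, 0.535, 0.018], [0.418, 0.68, -0.603], [-0.335, -0.501, -0.798]] [ 0.438 -0.161  1.588] [0.969 0.671 1.162]
top 501.04479059633144 273.0457589550369 207.6055041324317 [[-0.03, -0.999, 0.02], [-0.993, 0.027, -0.111], [0.11, -0.023, -0.994]] [-0.009  0.56   1.258] [0.417 0.005 1.312]
0.1 [0.22212416 0.63680377 0.24404633] [ 1.67106701e-01  9.85938204e-01 -1.03800810e-03 -3.62557784e-04] [-0.06886582  0.71652792  0.30651359] 0.014
```

View pics/top0.png

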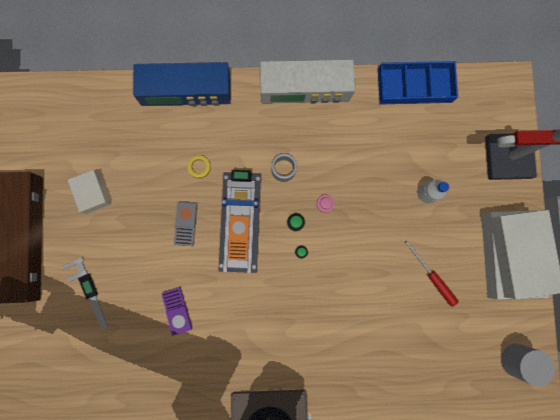

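View pics/scene0.png

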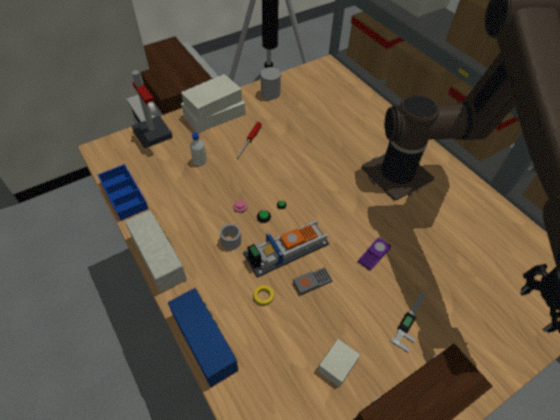

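The top view shows the fixture at (240,222) with its end stop at the upper end, and the orange sled at (239,238). The sled shapes are orange (239,238), grey (185,224) and purple (177,311); I take the orange one. The buttons are the larger green (296,222), a smaller green (302,252) and a pink one (325,203). Leaving the pink one aside, the larger one at (296,222) is meant. I'll confirm both in a crop.

```bash
cat > h.py <<'E'
import numpy as np, cv2
def ray(c,uv,z):
    d=c["R"].T@np.array([(uv[0]-c["cx"])/c["fx"],(uv[1]-c["cy"])/c["fy"],1]); o=-c["R"].T@np.array(c["t"])
    return o+d*(z-o[2])/d[2]
def proj(c,X):
    p=c["R"]@np.array(X)+c["t"]; return np.array([c["fx"]*p[0]/p[2]+c["cx"],c["fy"]*p[1]/p[2]+c["cy"]])
def mask(img,lo,hi,box):
    m=cv2.inRange(cv2.cvtColor(img,cv2.COLOR_BGR2HSV),lo,hi); k=np.zeros_like(m); x0,y0,x1,y1=box; k[y0:y1,x0:x1]=m[y0:y1,x0:x1]; return k
def blobs(m,a=15):
    return [(cv2.contourArea(c),cv2.minAreaRect(c)) for c in cv2.findContours(m,0,2)[0] if cv2.contourArea(c)>a]
E
python3 - <<'E'
from h import *; import pickle
c=pickle.load(open("top.pkl","rb")); s=pickle.load(open("scene.pkl","rb"))
im=c["image"]
cv2.imwrite("pics/crop.png",cv2.resize(im[160:280,205:345],None,fx=5,fy=5,interpolation=cv2.INTER_CUBIC))
B=(210,165,275,280)
for n,lo,hi,b in [("orange",(3,150,120),(16,255,255),B),("blue",(100,130,60),(125,255,255),B),("green",(45,100,40),(85,255,255),(280,205,315,262))]:
    for a,r in blobs(mask(im,lo,hi,b),8): print(n,a,np.round(r[0],1),np.round(cv2.boxPoints(r),1).tolist())
for a,r in blobs(mask(s["image"],(45,100,40),(85,255,255),(250,195,295,225)),8): print("scene green",a,np.round(r[0],1))
E
```

```text
orange 757.5 [238.2 237.6] [[227.6999969482422, 258.70001220703125], [229.5, 215.6999969482422], [248.8000030517578, 216.5], [247.0, 259.5]]
blue 101.5 [240.1 203.1] [[222.89999389648438, 205.0], [223.3000030517578, 199.10000610351562], [257.3999938964844, 201.1999969482422], [257.0, 207.10000610351562]]
green 63.0 [301.5 251.5] [[297.0, 247.0], [306.0, 247.0], [306.0, 256.0], [297.0, 256.0]]
green 120.0 [295.5 221. ] [[289.0, 215.0], [302.0, 215.0], [302.0, 227.0], [289.0, 227.0]]
scene green 55.0 [263.5 214.5]
scene green 25.0 [281.  203.5]
```

View pics/crop.png

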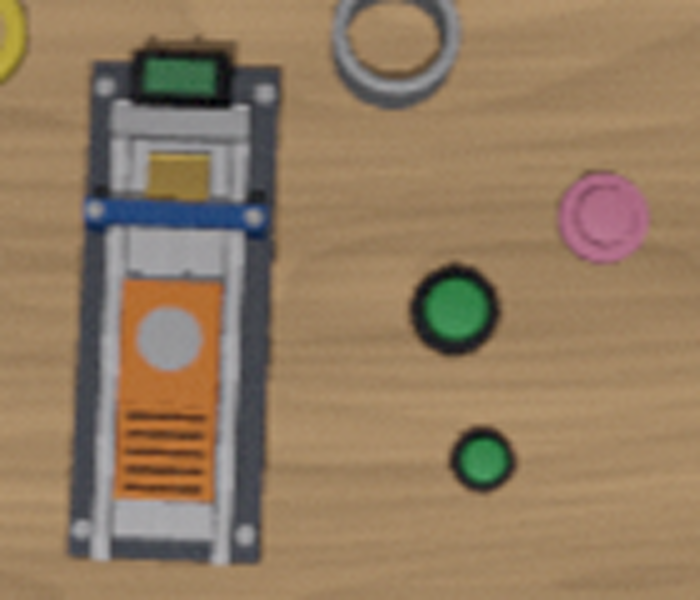

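The crop confirms the orange sled at crop (170,390), the blue bar at (175,215), and the brass leaf beyond it. The larger green button is at crop (456,308), i.e. pixel (296,221.5). The plate corners are at crop (68,556), (262,562), (282,68) and (92,62).

Run:
```python
from h import *; import pickle
from plant import get_state
from scipy.spatial.transform import Rotation as Rr
c=pickle.load(open("top.pkl","rb")); s=pickle.load(open("scene.pkl","rb"))
P=lambda x,y:(205+(x+.5)/5-.5,160+(y+.5)/5-.5)
bl,br,tr,tl=[ray(c,P(*p),.012) for p in [(68,556),(262,562),(282,68),(92,62)]]
print("plate",[q.round(4) for q in(bl,br,tr,tl)])
rear=(bl+br)/2; front=(tl+tr)/2; d=front-rear; L=np.hypot(*d[:2]); yaw=np.arctan2(d[1],d[0]); u=d[:2]/L
print("len",L,"wid",np.linalg.norm(bl-br),"yaw",yaw)
ctr=(rear+front)[:2]/2; O=ctr-u*.020
blob=ray(c,(240.1,203.1),.062)[:2]; v=np.array([-u[1],u[0]])
print("O",O,"bar in fixture",(blob-O)@u,(blob-O)@v)
for n,uv,z in [("nose",P(172,281),.052),("rear",P(166,500),.044),("step",P(169,402),.05)]:
    q=ray(c,uv,z)[:2]; print(n,q.round(4),((q-O)@u).round(4),((q-O)@v).round(4))
for z in(.02,.03,.04): print("button",z,ray(c,(295.5,221),z).round(4),ray(s,(263.5,214.5),z).round(4))
st=get_state(); print(Rr.from_quat(st["tcp_rot"]).as_matrix().round(3))
np.save("fix.npy",[*O,yaw])
```

```text
plate [array([0.4022, 0.1204, 0.012 ]), array([0.3961, 0.0208, 0.012 ]), array([0.6536, 0.0036, 0.012 ]), array([0.6593, 0.1033, 0.012 ])]
len 0.2578699968640602 wid 0.09972967179701325 yaw -0.06656119850864603
O [0.50783649 0.06336889] bar in fixture 0.06211927445095423 -0.001070896643810288
nose [0.5388 0.0621] 0.031 0.0008
rear [0.429  0.0679] -0.0789 -0.0007
step [0.4779 0.065 ] -0.03 -0.0003
button 0.02 [ 0.5243 -0.0823  0.02  ] [ 0.5226 -0.0799  0.02  ]
button 0.03 [ 0.5235 -0.0816  0.03  ] [ 0.5265 -0.0733  0.03  ]
button 0.04 [ 0.5226 -0.081   0.04  ] [ 0.5304 -0.0667  0.04  ]
[[-0.944  0.33  -0.001]
 [ 0.33   0.944 -0.002]
 [ 0.    -0.002 -1.   ]]
```

```bash
python3 -m jog '[[1,-35,-38,10,0,0,-0.03],[1,-70,-78,20,0,0,-0.06],[1,-105,-116,30,0,0,-0.09],[1,-140,-155,40,0,0,-0.12],[1,-175,-194,50,0,0,-0.15],[1,-210,-233,60,0,0,-0.18],[1,-245,-272,70,0,0,-0.21],[1,-280,-311,75,0,0,-0.24],[1,-315,-350,80,0,0,-0.27],[1,-350,-389,80,0,0,-0.27],[1,-385,-428,80,0,0,-0.27],[1,-414,-459,80,0,0,-0.27]]' 60
cat > rel.py <<'E'
# usage: rel.py fx fy ztip : shift in tool mm and turn to bring fingertips to fixture point, vertical, tool x along -u
import sys; from h import *; from plant import get_state
from scipy.spatial.transform import Rotation as Rr
a=list(map(float,sys.argv[1:])); O0,O1,yaw=np.load("fix.npy"); u=np.array([np.cos(yaw),np.sin(yaw)]); v=np.array([-u[1],u[0]])
s=get_state(); R=Rr.from_quat(s["tcp_rot"]).as_matrix(); p=np.array(s["eef_pos"])
q=(p[:2]-[O0,O1]); print("now fixture mm",(q@u*1e3).round(1),(q@v*1e3).round(1),"tip z",((p[2]-.014)*1e3).round(1),"F",np.round(s["contact_force"],1),"Ff",round(float(q[0]*0+np.array(s["contact_force"])[:2]@u),1),"t",s["time"],"open",s["opening"])
T=np.array([*(np.array([O0,O1])+u*a[0]/1e3+v*a[1]/1e3),a[2]/1e3+.014])
G=np.array([[-u[0],v[0],0],[-u[1],v[1],0],[0,0,-1]])
print("shift",(R.T@(T-p)*1e3).round(1),"turn",Rr.from_matrix(R.T@G).as_rotvec().round(3))
E
python3 rel.py -47 0 80; ls
```

```text
time: 1.3
eef_pos: [0.452, 0.0886, 0.1652]
tcp_rot: [0.033, 0.999, 0.0, -0.0]
contact_force: [0.8, 0.2, -0.3]
opening: 0.0
finger_force: 0.0
now fixture mm -57.3 21.4 tip z 151.2 F [ 0.8  0.2 -0.3] Ff 0.7 t 1.3 open 6.996532704917927e-05
shift [-10.3 -21.4  71.2] turn [ 0.    -0.     0.001]
fix.npy
h.py
pics
rel.py
scene.pkl
top.pkl
```

```bash
python3 -m jog '[[1,0,0,0,0,0,0],[1,0,0,0,0,0,0]]' >/dev/null; python3 rel.py -47 0 70
```

```text
now fixture mm -57.4 22.4 tip z 151.1 F [-0.6  1.2  0. ] Ff -0.7 t 1.5 open -0.0021970318889577073
shift [-10.6 -22.4  81.1] turn [ 0.    -0.001 -0.003]
```

```bash
python3 -m jog '[[1,-5,-11,30,0,0,0],[1,-10.5,-22.5,60,0,0,0],[1,-10.5,-22.5,81,0,0,0],[1,-10.5,-22.5,81,0,0,0],[1,-10.5,-22.5,81,0,0,0]]' >/dev/null; python3 rel.py -47 0 50
python3 - <<'E'
from h import *; from plant import imaging
a=imaging.read_camera("top")["image"][160:280,190:310]; b=imaging.read_camera("scene")["image"][205:285,230:340]
a=cv2.resize(a,(400,400),interpolation=2); b=cv2.resize(b,(400,291),interpolation=2)
b=cv2.copyMakeBorder(b,0,109,0,0,0); cv2.imwrite("pics/ab1.png",np.hstack([a,b]))
E
```

```text
now fixture mm -47.6 2.2 tip z 70.4 F [ 1.  -0.1  0.7] Ff 1.0 t 2.0 open 0.002846055138035808
shift [-0.6 -2.2 20.4] turn [ 0.    -0.001  0.003]
```

View pics/ab1.png

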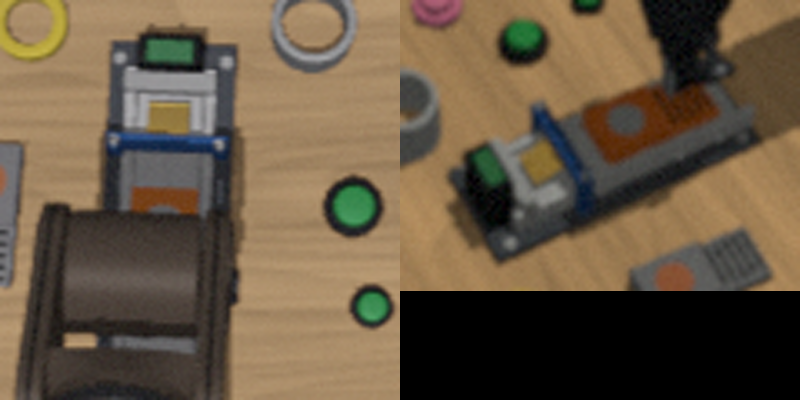

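The left half shows the arm hiding the deck and the nose still short of the bar. In the right half the closed fingertips, at about (685,85), hover over the deck. Next I descend to just above the deck and then press.

```bash
python3 -m jog '[[1,0,-2,10,0,0,0],[1,0,-2,20,0,0,0],[1,0,-2,24,0,0,0],[1,0,-2,24,0,0,0],[1,0,-2,24,0,0,0]]' >/dev/null; python3 rel.py -47 0 43
```

```text
now fixture mm -47.0 -1.2 tip z 46.3 F [ 0.8  0.8 -0. ] Ff 0.7 t 2.6 open 0.00017690011315100171
shift [-0.   1.2  3.3] turn [ 0.    -0.001  0.001]
```

```bash
python3 -m jog '[[1,0,0,1.5,0,0,0],[1,0,0,3,0,0,0],[1,0,0,4,0,0,0],[1,0,0,4,0,0,0]]' >/dev/null; python3 rel.py -47 0 38
```

```text
now fixture mm -46.5 -1.2 tip z 43.0 F [-1.1  0.6  2.7] Ff -1.2 t 3.0 open -0.0008990960337906667
shift [0.5 1.2 5. ] turn [-0.     0.001  0.001]
```

```bash
python3 -m jog '[[1,0,0.6,1.5,0,0,0],[1,0,1.2,3,0,0,0],[1,0,1.2,4.5,0,0,0],[1,0,1.2,6,0,0,0],[1,0,1.2,6,0,0,0]]' >/dev/null; python3 rel.py -47 0 37.5
```

```text
now fixture mm -46.4 -0.8 tip z 37.6 F [-4.1 -4.1 10.3] Ff -3.8 t 3.5 open -0.0008252316678774077
shift [0.6 0.8 0. ] turn [-0.002 -0.     0.002]
```

```bash
python3 -m jog '[[1,0,0,0.7,0,0,0],[1,0,0,1.5,0,0,0],[1,0,0,1.5,0,0,0]]' >/dev/null; python3 rel.py -47 0 37.5
python3 -m jog '[[1,-2,0,0,0,0,0],[1,-4,0,0,0,0,0],[1,-6,0,0,0,0,0],[1,-6,0,0,0,0,0]]' >/dev/null; python3 rel.py -47 0 37.5
```

```text
now fixture mm -46.4 -0.8 tip z 36.3 F [-4.6 -4.7 11.7] Ff -4.3 t 3.8 open 0.0017104816693922522
shift [ 0.6  0.8 -1.2] turn [-0.002 -0.     0.002]
now fixture mm -42.9 -0.1 tip z 35.9 F [-11.   -1.9  17.2] Ff -10.8 t 4.2 open -0.0006312549051863591
shift [ 4.1  0.1 -1.5] turn [-0.001 -0.008  0.001]
```

```bash
cat > nose.py <<'E'
from h import *; from plant import imaging
O0,O1,yaw=np.load("fix.npy"); u=np.array([np.cos(yaw),np.sin(yaw)])
def f(c,z):
    m=mask(c["image"],(3,130,50),(16,255,255),(210,165,275,270)); ys,xs=np.nonzero(m)
    r=[ys[xs==k].min() for k in range(232,246) if (xs==k).any()]
    y=np.median(r)-.5; print("nose row",y,"fixture x mm",((ray(c,(239,y),z)[:2]-[O0,O1])@u*1e3).round(1),"npx",len(ys))
f(imaging.read_camera("top"),.045)
E
python3 nose.py; python3 -m jog '[[1,-2,0,-0.5,0,0,0],[1,-4,0,-1,0,0,0],[1,-6,0,-1,0,0,0],[1,-8,0,-1,0,0,0],[1,-8,0,-1,0,0,0]]' >/dev/null; python3 rel.py -47 0 37.5;python3 nose.py
```

```text
nose row 215.5 fixture x mm 32.4 npx 118
now fixture mm -34.6 0.3 tip z 36.4 F [-8.1  0.3 12. ] Ff -8.1 t 4.75 open 0.0017209771270736236
shift [12.4 -0.3 -1. ] turn [ 0.    -0.006  0.001]
nose row 211.5 fixture x mm 42.6 npx 113
```

```bash
python3 -m jog '[[1,-2,0,0,0,0,0],[1,-4,0,0,0,0,0],[1,-6,0,0,0,0,0],[1,-8,0,0,0,0,0],[1,-10,0,0,0,0,0],[1,-12,0,0,0,0,0],[1,-14,0,0,0,0,0],[1,-16,0,0,0,0,0],[1,-18,0,0,0,0,0],[1,-20,0,0,0,0,0]]' ; python3 rel.py -47 0 37.5;python3 nose.py
```

```text
time: 5.8
eef_pos: [0.4928, 0.0647, 0.0503]
tcp_rot: [0.033, 0.999, 0.0, -0.004]
contact_force: [-8.2, 0.1, 11.6]
opening: 0.0
finger_force: 6.0
now fixture mm -15.1 0.3 tip z 36.3 F [-8.2  0.1 11.6] Ff -8.2 t 5.8 open 0.00012017477833728168
shift [31.9 -0.3 -1. ] turn [ 0.    -0.007  0.001]
nose row 205.5 fixture x mm 57.9 npx 61
```

```bash
python3 -m jog '[[1,-2,0,0,0,0,0],[1,-4,0,0,0,0,0],[1,-6,0,0,0,0,0],[1,-8,0,0,0,0,0],[1,-10,0,0,0,0,0],[1,-12,0,0,0,0,0],[1,-14,0,0,0,0,0],[1,-16,0,0,0,0,0],[1,-18,0,0,0,0,0],[1,-20,0,0,0,0,0]]' >/dev/null; python3 rel.py -47 0 37.5
python3 - <<'E'
from h import *; from plant import imaging
a=imaging.read_camera("top")["image"][160:260,190:290]; b=imaging.read_camera("scene")["image"][210:280,235:335]
a=cv2.resize(a,(400,400),interpolation=2); b=cv2.resize(b,(400,280),interpolation=2)
b=cv2.copyMakeBorder(b,0,120,0,0,0); cv2.imwrite("pics/ab2.png",np.hstack([a,b]))
E
```

```text
now fixture mm 4.9 0.3 tip z 36.3 F [-8.7  0.3 11.7] Ff -8.7 t 6.85 open -0.0007055857621495484
shift [51.9 -0.2 -0.8] turn [-0.    -0.007  0.001]
```

View pics/ab2.png

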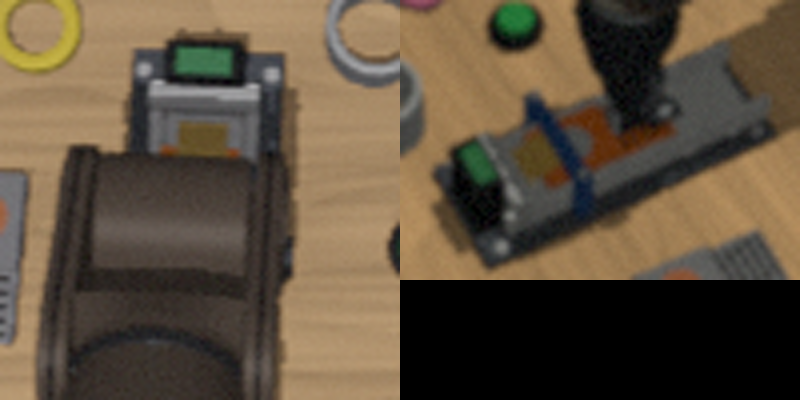

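The orange nose is past the blue bar and under the brass leaf (left half, about (200,152); right half, about (560,165)). About 23 mm remains, so I keep going.

```bash
python3 -m jog '[[1,-2,0,0,0,0,0],[1,-4,0,0,0,0,0],[1,-6,0,0,0,0,0],[1,-8,0,0,0,0,0],[1,-10,0,0,0,0,0],[1,-12,0,0,0,0,0],[1,-14,0,0,0,0,0],[1,-16,0,0,0,0,0],[1,-18,0,0,0,0,0]]' >/dev/null; python3 rel.py 30 0 37.5;python3 -m jog '[[1,-1.5,0,0,0,0,0],[1,-3,0,0,0,0,0],[1,-4.5,0,0,0,0,0],[1,-6,0,0,0,0,0]]'>/dev/null; python3 rel.py 30 0 37.5
```

```text
now fixture mm 18.6 0.3 tip z 36.0 F [-19.2  -0.1  22. ] Ff -19.2 t 7.85 open 0.0009081919664577317
shift [-11.3  -0.4  -1.8] turn [-0.001 -0.02   0.002]
now fixture mm 25.9 0.3 tip z 36.0 F [-16.7  -0.9  17.8] Ff -16.6 t 8.25 open -0.00012458669557498792
shift [-4.1 -0.3 -1.6] turn [-0.001 -0.016  0.002]
```

```bash
python3 -m jog '[[1,-1.5,0,0,0,0,0],[1,-3,0,0,0,0,0],[1,-4.5,0,0,0,0,0]]'>/dev/null; python3 rel.py 30 0 37.5;python3 -m jog '[[1,-1.5,0,0,0,0,0],[1,-3,0,0,0,0,0]]'>/dev/null; python3 rel.py 30 0 37.5
python3 - <<'E'
from h import *; from plant import imaging
a=imaging.read_camera("top")["image"][160:230,200:270]; b=imaging.read_camera("scene")["image"][210:280,235:305]
cv2.imwrite("pics/ab3.png",np.hstack([cv2.resize(k,(400,400),interpolation=2) for k in(a,b)]))
E
```

```text
now fixture mm 30.5 0.3 tip z 36.0 F [-16.   -0.8  17.8] Ff -15.9 t 8.55 open -0.0017187358417736446
shift [ 0.5 -0.3 -1.5] turn [-0.001 -0.016  0.002]
now fixture mm 30.8 0.3 tip z 35.9 F [-26.1  -0.1  28.4] Ff -26.1 t 8.75 open -0.00013610284151777647
shift [ 0.9 -0.3 -1.5] turn [-0.001 -0.025  0.002]
```

View pics/ab3.png

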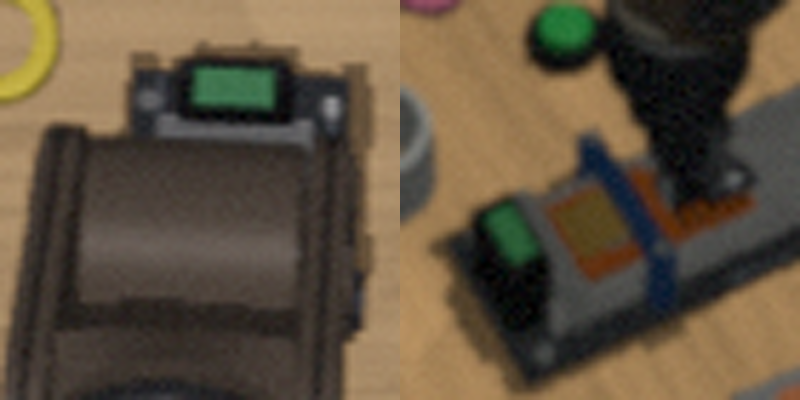

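```bash
python3 -m jog '[[1,-1.5,0,0,0,0,0],[1,-2.5,0,0,0,0,0],[1,-2.5,0,0,0,0,0]]'>/dev/null; python3 rel.py 30 0 37.5
python3 - <<'E'
from h import *; from plant import imaging
c=imaging.read_camera("scene"); O0,O1,yaw=np.load("fix.npy"); u=np.array([np.cos(yaw),np.sin(yaw)]);v=np.array([-u[1],u[0]])
X=lambda x,y,z:[*(np.array([O0,O1])+u*x+v*y),z]
for z in(.044,):
  for uv in [(261.25,246.2),(268.25,258.5)]:
    q=ray(c,uv,z)[:2]-[O0,O1]; print((q@u*1e3).round(1),(q@v*1e3).round(1))
m=mask(c["image"],(3,120,50),(18,255,255),(235,225,330,280)); k=np.argwhere(m>0)
f=np.array([[(q:=ray(c,(b,a),.044)[:2]-[O0,O1])@u*1e3,q@v*1e3] for a,b in k]); print("orange fx max",np.sort(f[:,0])[-12:].round(1))
E
```

```text
now fixture mm 30.9 0.3 tip z 35.9 F [-30.7  -1.4  31.1] Ff -30.5 t 9.15 open 0.0028140083664490545
shift [ 1.  -0.3 -1.5] turn [-0.001 -0.032  0.003]
95.5 -19.5
97.2 29.9
orange fx max [207.2 207.5 207.7 208.  208.9 209.2 210.1 210.3 210.6 211.5 211.8 213.2]
```

Run:
```python
from h import *; from plant import imaging
c=imaging.read_camera("scene"); O0,O1,yaw=np.load("fix.npy"); u=np.array([np.cos(yaw),np.sin(yaw)]);v=np.array([-u[1],u[0]])
m=mask(c["image"],(100,110,40),(128,255,255),(255,225,300,275))
for a,r in blobs(m): q=ray(c,r[0],.06)[:2]-[O0,O1]; print("bar",a,np.round(r[0],1),(q@u*1e3).round(1),(q@v*1e3).round(1))
im=cv2.resize(c["image"][220:280,240:320],(800,600),interpolation=cv2.INTER_CUBIC)
def ln(p,q,z,col):
    P=[((proj(c,[*(np.array([O0,O1])+u*a/1e3+v*b/1e3),z])-[240,220])*10+4.5).astype(int).tolist() for a,b in(p,q)]; cv2.line(im,P[0],P[1],col,1)
for x in(58,70): ln((x-2,-46),(x-2,46),.062,(255,255,0))
ln((103,-26),(103,26),.052,(0,255,255))
cv2.imwrite("pics/ov.png",im)
```

```text
bar 23.0 [280.4 259. ] 70.5 57.1
bar 42.0 [273.3 243.9] 63.9 -0.4
```

View pics/ov.png

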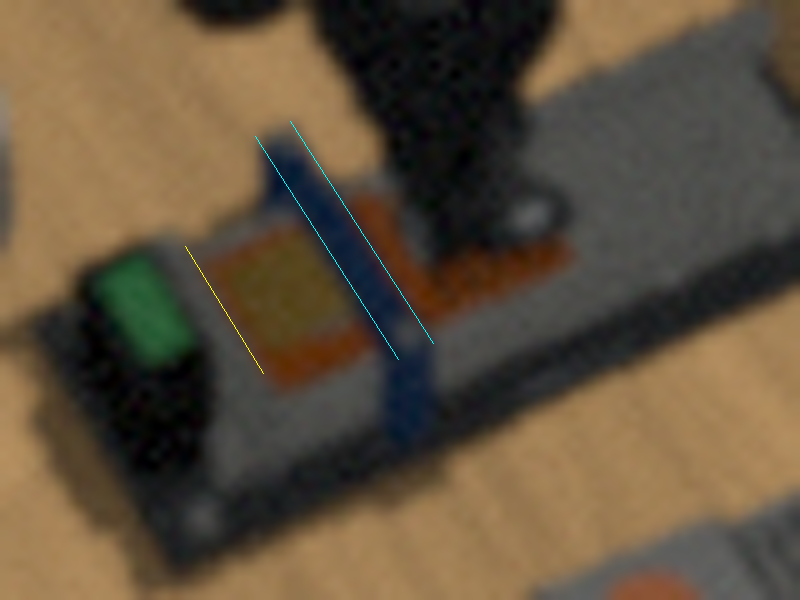

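The overlay fits the bar, but the orange front edge still shows a few mm short of the stop line. Forward and down forces are rising together, which points to a friction jam on the bottomed bed. I'll ease the press slightly, keeping it below the bar, and check again.

```bash
for i in 1 2 3; do python3 -m jog '[[1,0,0,-0.4,0,0,0],[1,0,0,-0.8,0,0,0],[1,0,0,-0.8,0,0,0]]'>/dev/null; python3 rel.py 30 0 37.5 | head -1; done
```

```text
now fixture mm 30.9 0.3 tip z 36.0 F [-28.2  -1.3  26. ] Ff -28.1 t 9.55 open 0.004776360112692064
now fixture mm 30.9 0.3 tip z 36.0 F [-26.3  -0.8  21.8] Ff -26.2 t 9.85 open 0.0013960699451408013
now fixture mm 30.9 0.3 tip z 36.0 F [-24.3  -0.9  18.6] Ff -24.2 t 10.15 open 0.0010467504007762847
```

```bash
for i in 1 2; do python3 -m jog '[[1,0,0,-0.5,0,0,0],[1,0,0,-1,0,0,0],[1,0,0,-1,0,0,0]]'>/dev/null; python3 rel.py 30 0 37.5 | head -1; done;  python3 -m jog '[[1,-1.5,0,0,0,0,0],[1,-3,0,0,0,0,0],[1,-3,0,0,0,0,0]]'>/dev/null; python3 rel.py 30 0 37.5 | head -1
```

```text
now fixture mm 30.9 0.3 tip z 36.1 F [-22.2  -0.7  12.9] Ff -22.1 t 10.45 open -0.003716817510930676
now fixture mm 30.9 0.3 tip z 36.1 F [-18.7  -1.1   7.4] Ff -18.6 t 10.75 open -0.0026330927017821585
now fixture mm 31.0 0.3 tip z 36.1 F [-27.8  -1.5  15.3] Ff -27.6 t 11.05 open -9.144812230593156e-05
```

```bash
python3 -m jog '[[1,2,0,0.3,0,0,0],[1,4,0,0.6,0,0,0],[1,5.5,0,0.6,0,0,0],[1,5.5,0,0.6,0,0,0]]'>/dev/null; python3 rel.py 30 0 37.5 | head -1
```

```text
now fixture mm 30.7 0.3 tip z 36.3 F [-13.5  -0.6   5. ] Ff -13.4 t 11.45 open -0.004573951796284118
```

```bash
python3 -m jog '[[1,1,0,-2,0,0,0],[1,1.5,0,-4,0,0,0],[1,2,0,-6,0,0,0],[1,2,0,-9,0,0,0],[1,2,0,-14,0,0,0],[1,2,0,-20,0,0,0],[1,2,0,-40,0,0,0],[1,2,0,-75,0,0,0],[1,2,0,-80,0,0,0],[1,2,0,-80,0,0,0]]'>/dev/null; python3 rel.py 30 0 120 | head -1
python3 - <<'E'
from h import *; from plant import get_state
from scipy.spatial.transform import Rotation as Rr
s=get_state();R=Rr.from_quat(s["tcp_rot"]).as_matrix()
print((R.T@(np.array([.524,-.082,.040+.014])-s["eef_pos"])*1e3).round(1))
E
```

```text
now fixture mm 38.5 0.1 tip z 122.3 F [-0.4 -0.1 -0.3] Ff -0.4 t 12.45 open 0.00028532009955327983
[  13.3 -144.1   82.2]
```

```bash
python3 -m jog '[[1,3,-35,0,0,0,0],[1,6,-75,0,0,0,0],[1,10,-115,10,0,0,0],[1,13,-144,30,0,0,0],[1,13,-144,55,0,0,0],[1,13,-144,55,0,0,0],[1,13,-144,55,0,0,0]]'>/dev/null
python3 - <<'E'
from h import *; from plant import imaging,get_state
from scipy.spatial.transform import Rotation as Rr
s=get_state();R=Rr.from_quat(s["tcp_rot"]).as_matrix()
print((R.T@(np.array([.524,-.082,.022+.014])-s["eef_pos"])*1e3).round(1),s["time"],np.round(s["contact_force"],1))
c=imaging.read_camera("top"); O0,O1,yaw=np.load("fix.npy"); u=np.array([np.cos(yaw),np.sin(yaw)])
im=c["image"]; m=mask(im,(3,130,60),(16,255,255),(215,165,262,280)); ys,xs=np.nonzero(m)
for n,y,z in(("rear",ys.max()+.5,.040),("nose",ys.min()-.5,.048)): print(n,y,((ray(c,(240,y),z)[:2]-[O0,O1])@u*1e3).round(1))
cv2.imwrite("pics/sl.png",cv2.resize(im[160:260,205:325],(720,600),interpolation=cv2.INTER_CUBIC))
E
```

```text
[-3.1 -0.5 41.6] 13.15 [-0.1  0.7 -0. ]
rear 230.5 -5.3
nose 186.5 106.3
```

View pics/sl.png

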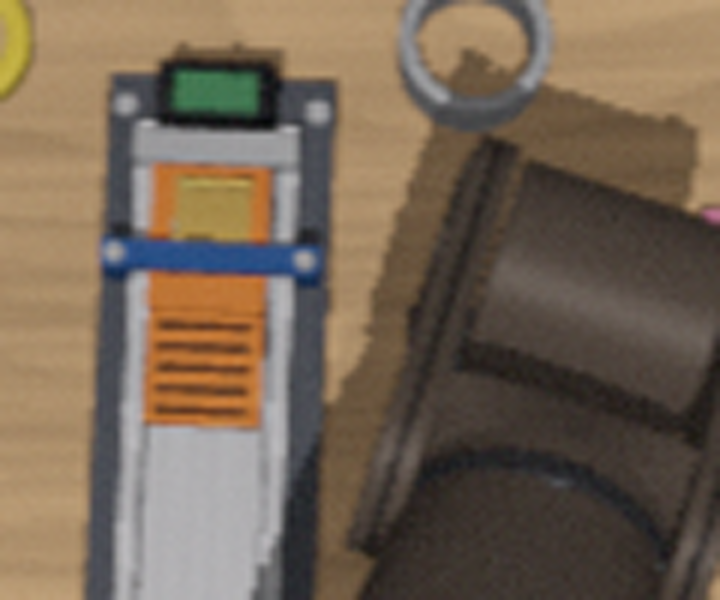

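The orange nose at (212,165) sits flush against the end stop strip. The rear edge measures fixture x -5.3 and the nose about 105, so the sled is home. Next is the green button.

```bash
python3 -m jog '[[1,-3,0,15,0,0,0],[1,-3,0,28,0,0,0],[1,-3,0,32,0,0,0],[1,-3,0,35,0,0,0],[1,-3,0,35,0,0,0]]' | head -4; for i in 1 2 3; do python3 -m jog '[[1,0,0,1.5,0,0,0],[1,0,0,3,0,0,0],[1,0,0,3,0,0,0]]' | sed -n '2p;4p'; done
```

```text
time: 13.7
eef_pos: [0.5248, -0.0817, 0.0437]
tcp_rot: [0.033, 0.999, 0.0, -0.0]
contact_force: [0.4, -0.0, -0.5]
eef_pos: [0.5249, -0.082, 0.0408]
contact_force: [0.7, 0.0, -0.3]
eef_pos: [0.5247, -0.0819, 0.0375]
contact_force: [-0.1, -0.2, -0.7]
eef_pos: [0.525, -0.082, 0.0348]
contact_force: [-1.6, 0.2, 1.5]
```

Contact is at a tip height of about 22 mm. I'll press until it bottoms.

```bash
for i in 1 2 3; do python3 -m jog '[[1,0,0,1.5,0,0,0],[1,0,0,3,0,0,0],[1,0,0,3,0,0,0]]' | sed -n '2p;4p'; done
```

```text
eef_pos: [0.5251, -0.082, 0.0319]
contact_force: [-0.6, 1.8, 2.7]
eef_pos: [0.5252, -0.082, 0.0299]
contact_force: [-4.0, 0.5, 10.0]
eef_pos: [0.5254, -0.0821, 0.0296]
contact_force: [-11.0, 2.6, 26.5]
```

It bottomed at 26 N. Now I release and retreat.

```bash
python3 -m jog '[[1,0,0,-4,0,0,0],[1,0,0,-8,0,0,0],[1,0,0,-14,0,0,0],[1,0,0,-30,0,0,0],[1,0,0,-60,0,0,0],[1,0,0,-100,0,0,0],[1,0,-40,-110,0,0,0],[1,0,-80,-110,0,0,0],[1,0,-120,-110,0,0,0],[1,0,-120,-110,0,0,0],[1,0,-120,-110,0,0,0]]' | sed -n '1,4p'
python3 - <<'E'
from h import *; from plant import imaging
im=np.hstack([imaging.read_camera("top")["image"][100:340,60:360],imaging.read_camera("scene")["image"][180:420,190:490]]); cv2.imwrite("pics/end.png",cv2.resize(im,(800,320),interpolation=2))
E
```

```text
time: 16.6
eef_pos: [0.5164, -0.2021, 0.135]
tcp_rot: [0.034, 0.999, 0.001, -0.001]
contact_force: [0.3, 0.0, -1.5]
```

View pics/end.png

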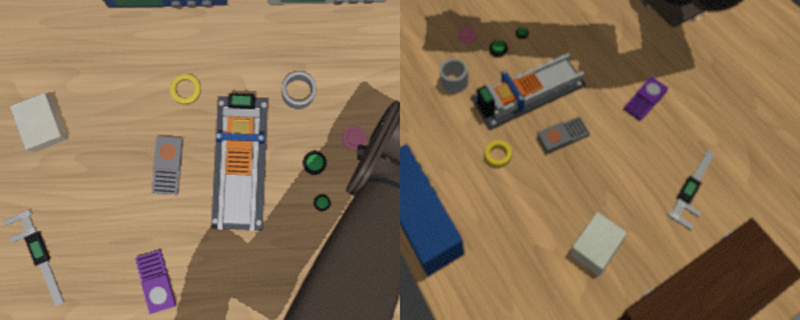

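The sled is home at (240,140), the large green button at (315,162) is up again, the bystanders are in place, and the arm is clear.

```bash
python3 -c "
from plant import workorder; print(workorder.sign_off())"
```

```text
the job is handed in; nothing more can be done
None
```

The orange sled is fully home against the end stop, the larger green button was pressed fully down and let go, and the job was handed in at about 17 s of the 42 s limit; no verdict came back.

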